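# Knock the spent cartridge out of the pump's filter cover and refit the cover

### The arm

A 6-joint arm with a two-finger parallel gripper is mounted at the origin on the work surface. World frame = base frame: x ahead of the robot, y to its left, z up, the work surface at z = 0. Lengths are in m, angles in rad, forces in N, time in s.
With the tool pointing down it reaches from about 0.425 to 0.925 m from the base axis. Payload 12.5 kg.
Tool frame: the origin (TCP) lies midway between the tips of the shut fingers; the grasp point (between the pads) lies 19 mm behind it (env.hold_point_z is the distance from the TCP to the grasp point, in m); z points along the fingers, y is the line along which they close (so a half turn about z gives the same grasp; the last joint's range is limited). The gripper opens to 85 mm and grips with 20 to 120 N. Pads are 22 mm wide; open, the fingers measure 114 mm over their backs; the gripper's body (76 mm by 85 mm) begins 54 mm behind the grasp point. The pads swing forward as they close: fully open they stand 13 mm farther back than shut.
Start: joints at [-1.406, 0.491, 1.559, -0, 1.092, -0.106], TCP at [0.167, -0.602, 0.231] pointing down, gripper open.
Joint ranges: [-3.1, 3.1], [-0.84, 2.19], [0.05, 2.79], [-1.13, 4.28], [0.06, 2.93], [-2.69, 2.69]. Speed limits (rad/s): [2.22, 2.22, 2.79, 3.14, 3.14, 3.14].

### API

Orientations are given as [roll, pitch, yaw] about the fixed x, y, z axes, in that order (R = Rz(yaw) Ry(pitch) Rx(roll)).
In Python, from workcell import env, read_camera, job gives the robot as it stands. The module is installed in compiled form; this text tells all that it offers.
- The arm moves only by the tool move_arm, never from a script. Its arguments are lists of equal length, an entry for each row: "xyz": the shift along the tool's x, y, z in mm, a list of three; "turn": the turn about the tool's z in degrees; "fingers": the opening, from -1 (shut) to 1 (fully open), so that 0 is half open. In form: {"xyz": [[x, y, z], ...], "turn": [turn, ...], "fingers": [fingers, ...]}. A call has 1 to 8 rows; each row shifts and turns the commanded pose from where the row before left it, along the tool's axes as they then stand; what a row does not reach is not made up. A row lasts 1/8 s, in which the tool goes at most 62.5 mm and 10.7 degrees, less where a joint would pass 70% of its speed; a pose out of reach is approached as far as the arm can. A call is refused whole if a number of a shift passes 62.5 or a number of a turn 10.7, either way. A call with a gripper value outside its range is refused whole. The fingers move at their own pace and stop on an object; "grip_force" is the grip in N (left out, the last holds). Time passes only in rows, so rows that do not move let the fingers close. It gives the time, the measured TCP pose, the force, the opening and the grip force at its end, in the units of the state.
- env.observe(): the state, without advancing time (a new reading comes with each control period).
- read_camera(name): name is "scene" or "top" or "wrist"; returns a dict with "image" (420x560x3 uint8, red, green, blue), "depth" (420x560 float32, m along the optical axis (not along the pixel's ray), 0 where there is no reading), "mtx" (3x3 intrinsics, pixels), "distortion" ([k1, k2, p1, p2, k3] as OpenCV has them; the pictures are not rectified), "rvec" (rotation vector, rad) and "tvec" (3), from world to camera coordinates, as OpenCV has them; the wrist camera has in their place "hand_eye" (4x4, takes a point from camera to tool coordinates, whose origin is the TCP and whose axes are the flange's). Camera axes: x right, y down, z forward; pixel columns grow to the right and rows downward; lengths in m; the calibration is good to about 2 mm. A picture is of the moment at which its call begins: read the wrist's pose just before it.
- job.sign_off(): hands the job in; it is judged then, once.
The state is a dict: "clock": time; "joint_positions": joint angles; "dq": joint speeds; "joint_efforts": joint torques, N m; "tcp_pos": TCP position; "ee_rot": TCP orientation; "wrist_force": force on the tool from outside, world axes, zero at the start; "torque": the same for the moment, N m; "grip_width": finger opening in m; "gripper_force": force on a finger pad.
Only numpy, scipy, OpenCV 4.12 (cv2) and the standard library are available. Lean on these libraries where they do the work, as an engineer would, in place of code of your own. Each camera call takes 0.05 s, during which the arm holds its last target. There are 200 camera calls.

### The job

The dirty filter cartridge has stuck fast inside the clear filter cover that stands mouth-down on the paper pad. Take the cover to the steel tray, rap its rim on the tray floor until the cartridge drops out, and lift the cover away so that the cartridge stays in the tray. Then set the cover over the fresh cartridge on the aluminium filter head, tap or press it down until its rim is fully home on the shoulder, and let go; leave the beaker, the bottle and the grease pot where they are.

Things in the scene. Friction and masses are not known exactly. Their poses are not given: they have to be found in the camera images.
- cover: Clear plastic filter cover, a tapered pot standing mouth-down with a grey hexagonal boss on top; carried as it stands. Origin: centre of the rim's plane; z from mouth to closed end (up). Grey rim collar 77 mm outside diameter; bore 66 mm at the mouth, 55 mm at the closed end, 92 mm deep; closed end 62 mm across, 97 mm above the rim, with a 48 mm flange up to 100 mm. About 0.22 kg.
- boss (a point): Point on the cover's axis in its hexagonal boss, 115 mm above the rim. The boss is 36 mm across flats and runs from 100 to 130 mm above the rim; flats face the cover's +x and every 60 degrees from it.
- cartridge: Spent grey-brown pleated cartridge, grey end caps, 51 mm diameter, 64 mm long, about 0.09 kg. Origin: centre of its lower end; z along its axis, up. At the start it is stuck in the cover with its lower end 24 mm above the rim, so the rim strikes first. Once free it drops to the floor under the cover, and stays there when the cover is lifted.
- lip (a point): Point on the cartridge's axis in its black sealing lip, 60 mm above its lower end. The rubber in the cover's narrow end grips the lip with about 3.5 to 4.5 N: enough against its weight, brisk carrying and gentle setting down. Each rap of the rim on the tray floor (a line speed of about 0.1 m/s is enough) shifts it by 0.5 to 6 mm; after about 6 mm in all (commonly 1 to 10 raps) it is free.
- tray: Shallow stainless tray for waste, fixed, 220 mm (its x) by 190 mm (its y) with a narrow outer flange; walls 22 mm high, 4 mm thick. Origin: centre of its underside. Its -x half (nearer the robot) is clear; a worn ring lies in the +x half.
- tray_floor (a point): Centre of the upper face of the tray floor, 4 mm above the bench.
- worn_ring: Worn black rubber ring lying in the tray, 60 mm outside diameter, 7 mm thick. Origin: centre of its underside. It may be shifted; a cover rapped on it would tilt.
- head: Aluminium filter head, fixed: base 96 mm square, 22 mm high, brass hose tails 35 mm long on both y sides; round shoulder 86 mm diameter, flat top at 32 mm; above it a spigot (64 mm diameter, chamfered to 58 mm at 47 mm height) carrying a fresh white cartridge, 51 mm diameter, fixed, from 56 to 120 mm height. Origin: centre of the underside.
- shoulder (a point): Centre of the head's shoulder face, 32 mm above the bench, on the head's upright axis. When the cover is fully home its origin lies at this point.
- mouth_ring (a point): Centre of the black O-ring inside the cover's mouth, 7 mm above the rim. Lowered over the head, the cover stops with this ring on the spigot's edge, its rim about 6 mm above the shoulder; from there about 12 to 20 N downwards (a press, or several taps on top of the boss) drives it home; it stays at the depth it is driven to.
- pad: Cream paper bench pad, fixed, 260 mm (its x) by 200 mm, 3 mm thick, on which the cover and the beaker stand. Origin: centre of its underside.
- beaker: Glass beaker standing upside down on the pad beside the cover, 63 mm diameter, 75 mm high, no boss. Origin: centre of its mouth, on the pad. Leave it alone.
- wash_bottle: White plastic bottle, 68 mm diameter, 170 mm high, at the left side. Origin: centre of its underside. Leave it alone.
- grease: Small white pot with a steel lid, 56 mm diameter, 45 mm high, on the robot's side of the bench. Origin: centre of its underside. Leave it alone.
There are look-alikes about, which are no part of the job. What is shaped like the head but red is not meant.

How it is judged:
By the outcome, as a careful person would: the job done as asked, in the order asked, and still so for the second after the job is handed in, with the robot touching nothing.
It also fails if it takes over 54 s, if anything falls off the work surface, if the arm or the gripper's body presses on something with over 40 N, if the wrist force passes 120 N, or if a joint passes its speed limit or range.

## Working session

There is one attempt and no reset: what is moved stays moved. The work goes in short steps, Python scripts to look and compute and a tool call to move; the robot and the scene stay as the last step left them, time stands still between calls to the robot, and variables do not carry over. Pictures are saved under pics/ and viewed, at most 12 in all, crops included, and the job is handed in when it is done.

Besides the shell and the picture viewer there is one more tool, called by a JSON object that holds its "method" and its "body", one argument or row to a line. move_arm: Moves the arm, as the interface text tells. Its arguments: {"type":"object","properties":{"xyz":{"type":"array","items":{"type":"array","items":{"type":"number"}}},"turn":{"type":"array","items":{"type":"number"}},"fingers":{"type":"array","items":{"type":"number"}},"grip_force":{"type":"number"}},"required":["xyz","turn","fingers"]}

```bash
mkdir -p pics; cat > h.py <<'E'
import numpy as np, cv2
from workcell import env, read_camera, job
from scipy.spatial.transform import Rotation as Rn
def cam(name):
    s=env.observe(); c=read_camera(name)
    if name=="wrist":
        T=np.eye(4); T[:3,:3]=Rn.from_euler('xyz',s['ee_rot']).as_matrix(); T[:3,3]=s['tcp_pos']
        c['M']=T@np.array(c['hand_eye'])
    else:
        R=cv2.Rodrigues(np.array(c['rvec'],float))[0]; M=np.eye(4); M[:3,:3]=R.T; M[:3,3]=-R.T@np.ravel(c['tvec']); c['M']=M
    return c
def ray(c,uv):
    p=cv2.undistortPoints(np.array(uv,float).reshape(-1,1,2),np.array(c['mtx']),np.array(c['distortion'])).reshape(-1,2)
    return np.c_[p,np.ones(len(p))]
def plane(c,uv,z):
    d=ray(c,uv)@c['M'][:3,:3].T; o=c['M'][:3,3]
    return o+d*((z-o[2])/d[:,2])[:,None]
def cloud(c):
    h,w=c['depth'].shape; v,u=np.mgrid[:h,:w]
    r=ray(c,np.c_[u.ravel(),v.ravel()])*c['depth'].reshape(-1,1)
    return (r@c['M'][:3,:3].T+c['M'][:3,3]).reshape(h,w,3)
def save(c,n): cv2.imwrite(f'pics/{n}.png',c['image'][:,:,::-1])
E
python3 - <<'E'
from h import *
t=cam('top');s=cam('scene');save(t,'t0');save(s,'s0')
cv2.imwrite('pics/a.png',cv2.resize(np.vstack([t['image'],s['image']])[:,:,::-1],None,fx=.71,fy=.71)) 
print(env.observe(),env.hold_point_z); print(t['M'],s['M'])
E
```

```text
{'clock': 0.1, 'joint_positions': array([-1.40558544e+00,  4.91468525e-01,  1.55940925e+00, -7.64929196e-05,
        1.09167909e+00, -1.05639071e-01]), 'dq': array([-0.00015453, -0.00097244, -0.00032669,  0.00078977,  0.0008839 ,
        0.00089167]), 'joint_efforts': array([ 2.96247104e-03, -6.19446945e+01, -2.62027287e+01, -1.31019870e-04,
        2.88700314e-03,  1.18895485e-05]), 'tcp_pos': array([ 0.16716661, -0.60201585,  0.23079814]), 'ee_rot': array([-3.14062667e+00, -3.42011089e-05,  2.70885235e-01]), 'wrist_force': array([-0.17374197,  0.42916169, -0.87559058]), 'torque': array([-0.03402604,  0.04233453,  0.02959608]), 'gripper_force': 0.0, 'grip_width': 0.0852516695767195} 0.0187
[[ 0.00776329 -0.99342112  0.11425504  0.36283606]
 [-0.9999479  -0.00846961 -0.00569786  0.07552142]
 [ 0.00662807 -0.11420485 -0.99343511  1.57444438]
 [ 0.          0.          0.          1.        ]] [[ 0.77022486  0.43000657 -0.47100745  1.04268326]
 [ 0.63769771 -0.53055385  0.55843911 -0.48555422]
 [-0.00976233 -0.73048406 -0.68285997  0.81763953]
 [ 0.          0.          0.          1.        ]]
```

View pics/t0.png

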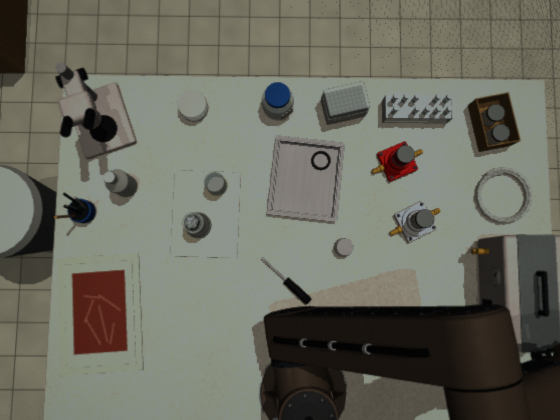

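View pics/s0.png

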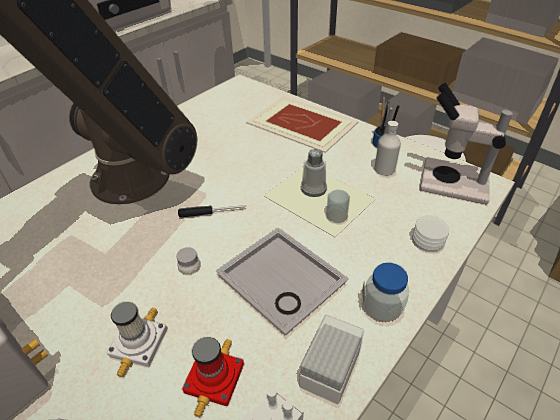

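The top view shows the cover at about (194,223), beaker (215,184), tray (306,180) with its ring at (320,160), the aluminium head at (415,222), the red look-alike at (399,160) and grease (344,247). The scene view shows the boss at (316,157), the head cap at (124,310) and the tray around (282,280).

```bash
python3 - <<'E'
from h import *
for n,rois in (('top',dict(cover=(178,208,205,242),beaker=(203,172,228,197),tray=(264,134,346,224),head=(385,198,445,246),grease=(332,236,356,260))),
               ('scene',dict(cover=(298,140,332,200),tray=(215,228,348,335),head=(95,295,170,380)))):
    c=cam(n);P=cloud(c)
    for k,(a,b,e,d) in rois.items():
        Q=P[b:d,a:e].reshape(-1,3); Q=Q[(c['depth'][b:d,a:e].ravel()>0)]
        zs=np.percentile(Q[:,2],[2,50,98,100]); print(n,k,'z',zs.round(3))
        for lo,hi in dict(cover=[(.095,.106),(.12,.145)],beaker=[(.06,.09)],tray=[(.014,.03),(.0,.010)],head=[(.016,.027),(.028,.036),(.11,.13)],grease=[(.03,.06)])[k]:
            S=Q[(Q[:,2]>lo)&(Q[:,2]<hi)]
            if len(S)>4: print('  ',lo,len(S),'mean',S.mean(0).round(4),'mid',((S.min(0)+S.max(0))/2).round(4),'ext',np.ptp(S,axis=0).round(3), 'rect',[np.round(x,3) for x in cv2.minAreaRect(S[:,:2].astype(np.float32)*1000)])
E
```

```text
top cover z [-0.003  0.033  0.137  0.14 ]
   0.095 186 mean [0.4808 0.3129 0.1004] mid [0.4823 0.3166 0.1004] ext [0.06  0.062 0.011] rect [array([482.114, 315.921]), array([61.201, 60.373]), np.float64(64.37)]
   0.12 157 mean [0.4823 0.3157 0.1324] mid [0.4825 0.3164 0.1306] ext [0.036 0.039 0.019] rect [array([482.468, 316.389]), array([35.946, 38.592]), np.float64(0.541)]
top beaker z [-0.003  0.072  0.083  0.087]
   0.06 344 mean [0.602  0.2618 0.0768] mid [0.6028 0.2626 0.075 ] ext [0.059 0.058 0.024] rect [array([602.741, 262.956]), array([59.647, 57.394]), np.float64(45.38)]
top tray z [-0.005  0.004  0.026  0.035]
   0.014 1378 mean [ 0.6281 -0.0075  0.0217] mid [ 0.6265 -0.0064  0.022 ] ext [0.261 0.232 0.016] rect [array([626.38 ,  -6.214]), array([210.242, 243.071]), np.float64(84.002)]
   0.0 4292 mean [ 0.6269 -0.0032  0.0042] mid [ 0.6286 -0.0031  0.005 ] ext [0.277 0.249 0.01 ] rect [array([628.646,  -4.065]), array([275.58 , 249.319]), np.float64(0.424)]
top head z [-0.006  0.004  0.123  0.129]
   0.016 388 mean [ 0.4949 -0.3225  0.0214] mid [ 0.4989 -0.3329  0.0216]
[... 1331 characters left out ...]
5922 0.0158 0.005 ] ext [0.438 0.454 0.01 ] rect [array([615.15 ,   3.335]), array([359.424, 328.278]), np.float64(39.082)]
scene head z [-0.002  0.002  0.121  0.125]
   0.016 737 mean [ 0.5189 -0.3418  0.0215] mid [ 0.5105 -0.333   0.0215] ext [0.104 0.15  0.011] rect [array([ 511.415, -332.514]), array([100.946, 152.812]), np.float64(2.122)]
   0.028 446 mean [ 0.5135 -0.3399  0.0324] mid [ 0.5049 -0.337   0.032 ] ext [0.091 0.092 0.008] rect [array([ 499.147, -333.138]), array([86.792, 85.605]), np.float64(24.719)]
   0.11 511 mean [ 0.5021 -0.335   0.12  ] mid [ 0.4991 -0.3342  0.1174] ext [0.052 0.052 0.015] rect [array([ 499.596, -334.295]), array([50.976, 51.395]), np.float64(13.615)]
```

```bash
cat >> h.py <<'E'
def plan(wps,yaw=None,step=55,start=None,maxturn=10):
    s=env.observe(); p=np.array(s['tcp_pos']) if start is None else np.array(start[:3],float)
    y=s['ee_rot'][2] if start is None else start[3]
    out=[]; pts=[]
    for w in wps:
        w=np.array(w,float); n=max(1,int(np.ceil(np.linalg.norm(w-p)*1000/step))); pts+=[(w-p)/n]*n; p=w
    tot=0 if yaw is None else np.degrees(yaw-y)
    k=int(np.ceil(abs(tot)/maxturn)) 
    while len(pts)<k: pts.append(np.zeros(3))
    for i,d in enumerate(pts):
        X=np.array([np.cos(y),np.sin(y)]);Y=np.array([np.sin(y),-np.cos(y)])
        t=-tot/k if i<k else 0
        out.append(([int(round(1000*v)) for v in (d[:2]@X,d[:2]@Y,-d[2])],round(t,1))); y-=np.radians(t)
    print(len(out)); 
    for i in range(0,len(out),8): print([o[0] for o in out[i:i+8]],[o[1] for o in out[i:i+8]])
E
python3 - <<'E'
from h import *
plan([(.42,-.45,.27),(.60,-.1,.3),(.58,.2,.3),(.482,.316,.3)])
E
```

```text
23
[[47, -13, -7], [47, -13, -7], [47, -13, -7], [47, -13, -7], [47, -13, -7], [47, -13, -7], [33, -36, -4], [33, -36, -4]] [0, 0, 0, 0, 0, 0, 0, 0]
[[33, -36, -4], [33, -36, -4], [33, -36, -4], [33, -36, -4], [33, -36, -4], [33, -36, -4], [10, -49, 0], [10, -49, 0]] [0, 0, 0, 0, 0, 0, 0, 0]
[[10, -49, 0], [10, -49, 0], [10, -49, 0], [10, -49, 0], [-21, -46, 0], [-21, -46, 0], [-21, -46, 0]] [0, 0, 0, 0, 0, 0, 0]
```

{"method": "move_arm", "body": {
  "xyz": [
    [47, -13, -7],
    [47, -13, -7],
    [47, -13, -7],
    [47, -13, -7],
    [47, -13, -7],
    [47, -13, -7],
    [33, -36, -4],
    [33, -36, -4]
  ],
  "turn": [0, 0, 0, 0, 0, 0, 0, 0],
  "fingers": [1, 1, 1, 1, 1, 1, 1, 1]
}}

```text
clock: 1.2
tcp_pos: [0.4631, -0.3632, 0.2811]
ee_rot: [-3.141, 0.0, 0.271]
wrist_force: [0.7, 0.4, 0.5]
grip_width: 0.0852
gripper_force: 0.0
```

{"method": "move_arm", "body": {
  "xyz": [
    [33, -36, -4],
    [33, -36, -4],
    [33, -36, -4],
    [33, -36, -4],
    [33, -36, -4],
    [33, -36, -4],
    [10, -49, 0],
    [10, -49, 0]
  ],
  "turn": [0, 0, 0, 0, 0, 0, 0, 0],
  "fingers": [1, 1, 1, 1, 1, 1, 1, 1]
}}

```text
clock: 2.2
tcp_pos: [0.5883, -0.0021, 0.3049]
ee_rot: [-3.141, 0.0, 0.271]
wrist_force: [0.0, 0.5, 0.0]
grip_width: 0.0856
gripper_force: 0.0
```

{"method": "move_arm", "body": {
  "xyz": [
    [10, -49, 0],
    [10, -49, 0],
    [10, -49, 0],
    [10, -49, 0],
    [-21, -46, 0],
    [-21, -46, 0],
    [-21, -46, 0],
    [0, 0, 0]
  ],
  "turn": [0, 0, 0, 0, 0, 0, 0, 0],
  "fingers": [1, 1, 1, 1, 1, 1, 1, 1]
}}

```text
clock: 3.2
tcp_pos: [0.4749, 0.314, 0.3054]
ee_rot: [-3.141, 0.0, 0.274]
wrist_force: [0.9, -0.3, 0.0]
grip_width: 0.0853
gripper_force: 0.0
```

```bash
python3 - <<'E'
from h import *
c=cam('wrist');save(c,'w1');s=env.observe();print(s['tcp_pos'],s['ee_rot'],s['joint_positions'],s['clock'])
P=cloud(c);Z=P[:,:,2]
near=np.hypot(P[:,:,0]-.4825,P[:,:,1]-.316)<.035
m=((Z>.128)&(Z<.138)&near&(c['depth']>0)).astype(np.uint8)
Q=P[m>0];print(len(Q),Q.mean(0),(Q.min(0)+Q.max(0))/2,np.median(Q[:,2]))
h=cv2.convexHull(Q[:,:2].astype(np.float32)*1000).reshape(-1,2).astype(float)
A=np.radians(np.arange(0,180)); w=[np.ptp(h@[np.cos(a),np.sin(a)]) for a in A]
f=[w[i]+w[(i+60)%180]+w[(i+120)%180] for i in range(60)];i=int(np.argmin(f))
print('flat angle',i,f[i]/3,[w[i],w[i+60],w[i+120]],max(f)/3)
cen=[np.mean([(h@[np.cos(A[i+k]),np.sin(A[i+k])]).min(),(h@[np.cos(A[i+k]),np.sin(A[i+k])]).max()]) for k in (0,60,120)]
print(np.linalg.lstsq(np.array([[np.cos(A[i+k]),np.sin(A[i+k])] for k in (0,60,120)]),np.array(cen),rcond=None)[0])
E
```

```text
[0.47609642 0.31293549 0.30535511] [ 3.14148028e+00 -8.44212116e-05  2.73339004e-01] [ 4.65615424e-01  3.44415206e-01  1.59550178e+00 -1.35567970e-04
  1.20161428e+00  1.76312167e+00] 3.25
1119 [0.48341535 0.31752021 0.1325155 ] [0.48286757 0.3175912  0.1318145 ] 0.1326029676387146
flat angle 12 36.19575844588676 [np.float64(36.3599861721043), np.float64(36.13978984213594), np.float64(36.08749932342003)] 40.32303948898604
[482.75187928 317.37478643]
```

View pics/w1.png

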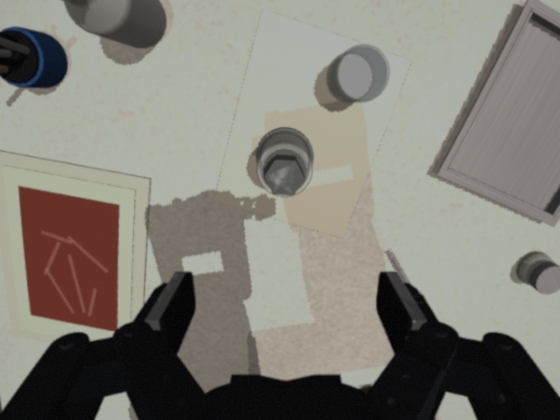

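The wrist view shows the boss at about (285,175) and the beaker at (358,72). The boss centre is (0.4828, 0.3173), its top is at z≈0.1326 (text gives 0.133), and its flats are 36.2 mm across at 12° + 60k. That calls for a tool yaw of 42°.

```bash
python3 - <<'E'
from h import *
plan([(.4828,.3173,.27),(.4828,.3173,.108)],yaw=np.radians(42))
E
```

```text
4
[[8, -2, 35], [0, 0, 54], [0, 0, 54], [0, 0, 54]] [np.float64(-8.8), np.float64(-8.8), np.float64(-8.8), 0]
```

{"method": "move_arm", "body": {
  "xyz": [
    [8, -2, 35],
    [0, 0, 50],
    [0, 0, 50],
    [0, 0, 0],
    [0, 0, 0]
  ],
  "turn": [-8.8, -8.8, -8.8, 0, 0],
  "fingers": [1, 1, 1, 1, 1]
}}

```text
clock: 3.88
tcp_pos: [0.4853, 0.3159, 0.1719]
ee_rot: [3.141, -0.002, 0.728]
wrist_force: [0.1, 0.5, -0.1]
grip_width: 0.0854
gripper_force: 0.0
```

```bash
python3 - <<'E'
from h import *
s=env.observe();print(s['tcp_pos'],s['ee_rot'],s['wrist_force'])
plan([(.4828,.3173,.109)],yaw=np.radians(42))
E
```

```text
[0.4852935  0.31592074 0.17186757] [ 3.14100379e+00 -1.70092967e-03  7.27521645e-01] [ 0.09766018  0.47293986 -0.07890485]
2
[[0, -1, 31], [0, -1, 31]] [np.float64(-0.3), 0]
```

{"method": "move_arm", "body": {
  "xyz": [
    [-1, -3, 31],
    [0, 0, 31],
    [0, 0, 0],
    [0, 0, 0],
    [0, 0, 0],
    [0, 0, 0],
    [0, 0, 0]
  ],
  "turn": [-0.3, 0, 0, 0, 0, 0, 0],
  "fingers": [1, 1, 1, -1, -1, -1, -1],
  "grip_force": 90
}}

```text
clock: 4.75
tcp_pos: [0.482, 0.3177, 0.1097]
ee_rot: [3.141, -0.002, 0.737]
wrist_force: [-0.6, -2.0, 9.6]
grip_width: 0.0344
gripper_force: 90.0
```

```bash
python3 - <<'E'
from h import *
c=cam('wrist');save(c,'w2');s=env.observe();print({k:s[k] for k in ('tcp_pos','ee_rot','wrist_force','torque','grip_width','gripper_force')})
E
```

```text
{'tcp_pos': array([0.48202305, 0.31772772, 0.1097094 ]), 'ee_rot': array([ 3.14084505e+00, -2.07885443e-03,  7.36535417e-01]), 'wrist_force': array([-0.28176557, -0.92763109,  9.4815739 ]), 'torque': array([-0.10326493,  0.26130461,  0.04585777]), 'grip_width': 0.0344343071223351, 'gripper_force': 90.0183758419007}
```

View pics/w2.png

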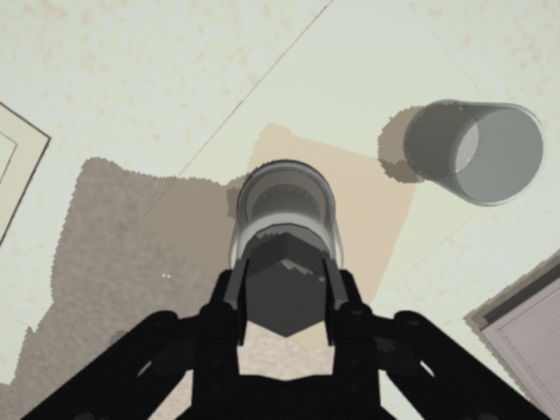

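The pads hold the boss flat to flat: width 34 mm, boss centred at (285,290). Next I lift and carry it to the tray.

```bash
python3 - <<'E'
from h import *
plan([(.482,.3177,.177),(.578,-.001,.177),(.578,-.001,.145)],step=35)
E
```

```text
13
[[0, 0, -34], [0, 0, -34], [-14, 30, 0], [-14, 30, 0], [-14, 30, 0], [-14, 30, 0], [-14, 30, 0], [-14, 30, 0]] [0, 0, 0, 0, 0, 0, 0, 0]
[[-14, 30, 0], [-14, 30, 0], [-14, 30, 0], [-14, 30, 0], [0, 0, 32]] [0, 0, 0, 0, 0]
```

{"method": "move_arm", "body": {
  "xyz": [
    [0, 0, -34],
    [0, 0, -34],
    [-14, 30, 0],
    [-14, 30, 0],
    [-14, 30, 0],
    [-14, 30, 0],
    [-14, 30, 0],
    [-14, 30, 0]
  ],
  "turn": [0, 0, 0, 0, 0, 0, 0, 0],
  "fingers": [-1, -1, -1, -1, -1, -1, -1, -1]
}}

```text
clock: 5.8
tcp_pos: [0.5401, 0.1268, 0.1763]
ee_rot: [-3.141, 0.0, 0.737]
wrist_force: [1.2, -0.6, -4.8]
grip_width: 0.0343
gripper_force: 91.7
```

{"method": "move_arm", "body": {
  "xyz": [
    [-14, 30, 0],
    [-14, 30, 0],
    [-14, 30, 0],
    [-14, 30, 0],
    [0, 0, 0],
    [0, 0, 0]
  ],
  "turn": [0, 0, 0, 0, 0, 0],
  "fingers": [-1, -1, -1, -1, -1, -1]
}}

```text
clock: 6.55
tcp_pos: [0.5789, 0.0016, 0.1761]
ee_rot: [-3.141, 0.0, 0.736]
wrist_force: [-0.5, 0.5, -3.4]
grip_width: 0.0342
gripper_force: 91.8
```

```bash
python3 - <<'E'
from h import *
c=cam('scene');save(c,'s2');s=env.observe();print({k:s[k] for k in ('tcp_pos','ee_rot','wrist_force','torque','grip_width','gripper_force')})
E
```

```text
{'tcp_pos': array([0.57888697, 0.00195818, 0.17622363]), 'ee_rot': array([-3.14112880e+00,  3.23180746e-04,  7.37117927e-01]), 'wrist_force': array([ 0.96268751,  0.118451  , -4.35216177]), 'torque': array([-0.04404726, -0.02989719, -0.05115474]), 'grip_width': 0.03428064219470543, 'gripper_force': 91.77379631437361}
```

View pics/s2.png

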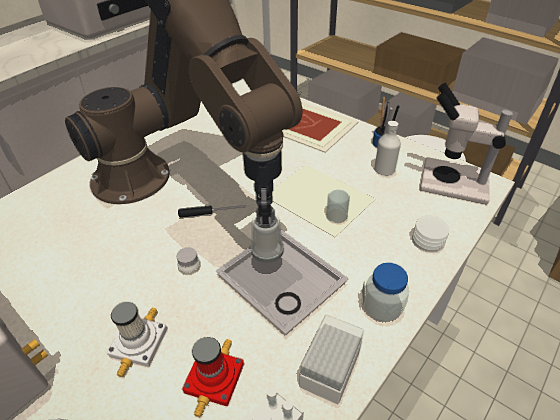

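The scene view shows the cover hanging upright over the robot-side half of the tray, at about (265,240), with the ring well away at (288,302). I'll lower it and try one rap first.

{"method": "move_arm", "body": {
  "xyz": [
    [0, 0, 22],
    [0, 0, 22],
    [0, 0, 0],
    [0, 0, 22],
    [0, 0, 0],
    [0, 0, 0]
  ],
  "turn": [0, 0, 0, 0, 0, 0],
  "fingers": [-1, -1, -1, -1, -1, -1]
}}

```text
clock: 7.35
tcp_pos: [0.5795, 0.0016, 0.1112]
ee_rot: [3.141, -0.0, 0.737]
wrist_force: [-1.1, 0.2, -3.7]
grip_width: 0.0344
gripper_force: 94.6
```

{"method": "move_arm", "body": {
  "xyz": [
    [0, 0, -20],
    [0, 0, 0],
    [0, 0, 23],
    [0, 0, 0]
  ],
  "turn": [0, 0, 0, 0],
  "fingers": [-1, -1, -1, -1]
}}

```text
clock: 7.85
tcp_pos: [0.5806, 0.0009, 0.1078]
ee_rot: [3.138, -0.002, 0.737]
wrist_force: [2.7, -1.8, 1.2]
grip_width: 0.0346
gripper_force: 102.6
```

```bash
python3 - <<'E'
from h import *
c=cam('scene');save(c,'s3');cv2.imwrite('pics/s3c.png',cv2.resize(c['image'][190:290,215:315,::-1],None,fx=5,fy=5,interpolation=3));s=env.observe();print({k:s[k] for k in ('tcp_pos','ee_rot','wrist_force','torque','grip_width','gripper_force')})
E
```

```text
{'tcp_pos': array([0.58041283, 0.00102725, 0.10780789]), 'ee_rot': array([ 3.13874758e+00, -2.03476544e-03,  7.36841058e-01]), 'wrist_force': array([ 2.37479986, -2.19693423,  1.89168546]), 'torque': array([-0.52449182, -0.80292427,  0.01011743]), 'grip_width': 0.03426915958416097, 'gripper_force': 102.6587553229183}
```

View pics/s3c.png

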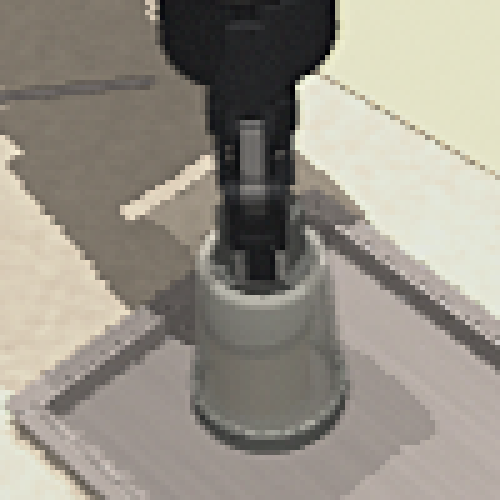

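The crop shows the brown cartridge filling the lower part of the cover, with its upper part clear. The cartridge may have dropped, so I'll raise the cover 40 mm and look.

{"method": "move_arm", "body": {
  "xyz": [
    [0, 0, -20],
    [0, 0, -20],
    [0, 0, 0],
    [0, 0, 0]
  ],
  "turn": [0, 0, 0, 0],
  "fingers": [-1, -1, -1, -1]
}}

```text
clock: 8.4
tcp_pos: [0.5788, 0.0014, 0.1464]
ee_rot: [-3.141, 0.001, 0.737]
wrist_force: [-0.6, 0.3, -3.8]
grip_width: 0.0347
gripper_force: 102.1
```

```bash
python3 - <<'E'
from h import *
c=cam('scene');save(c,'s4');a=cv2.resize(c['image'][170:290,215:335,::-1],None,fx=4.5,fy=4.5,interpolation=3);cv2.imwrite('pics/s4c.png',a);s=env.observe();print({k:s[k] for k in ('tcp_pos','ee_rot','wrist_force','torque','grip_width','gripper_force')})
E
```

```text
{'tcp_pos': array([0.5787574 , 0.00140966, 0.14621532]), 'ee_rot': array([-3.14041922e+00,  1.11852475e-03,  7.36846933e-01]), 'wrist_force': array([-0.01885454,  0.22292275, -3.90501528]), 'torque': array([-0.00071363,  0.05096998, -0.05864923]), 'grip_width': 0.03436105036400125, 'gripper_force': 102.06349371001124}
```

View pics/s4c.png

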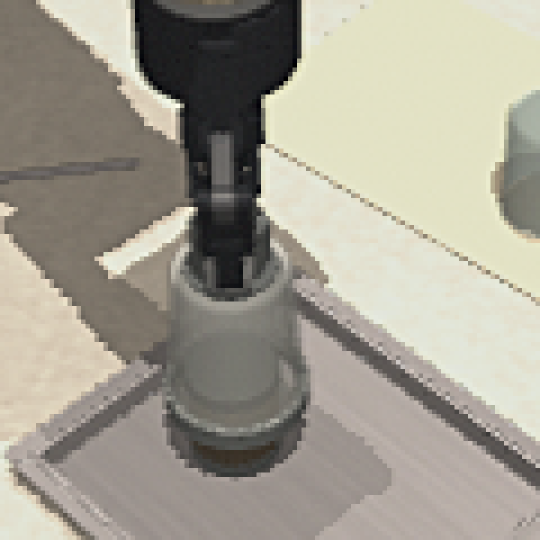

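The crop shows the brown cartridge standing on the tray floor below the raised rim, at about (240,455). I'll lift the cover clear.

{"method": "move_arm", "body": {
  "xyz": [
    [0, 0, -20],
    [0, 0, -30],
    [0, 0, -40],
    [0, 0, -30],
    [0, 0, 0],
    [0, 0, 0]
  ],
  "turn": [0, 0, 0, 0, 0, 0],
  "fingers": [-1, -1, -1, -1, -1, -1]
}}

```text
clock: 9.2
tcp_pos: [0.5787, 0.0014, 0.2655]
ee_rot: [-3.14, 0.002, 0.737]
wrist_force: [0.4, -0.2, -3.8]
grip_width: 0.0343
gripper_force: 102.3
```

```bash
python3 - <<'E'
from h import *
c=cam('scene');save(c,'s5');s=env.observe();print({k:s[k] for k in ('tcp_pos','ee_rot','wrist_force','torque','grip_width','gripper_force')})
P=cloud(c);m=(np.hypot(P[:,:,0]-.578,P[:,:,1])<.05)&(c['depth']>0)
print(np.histogram(P[m][:,2],bins=np.arange(-.005,.30,.01)))
for lo,hi in ((.06,.075),(.10,.16)):
    S=P[m&(P[:,:,2]>lo)&(P[:,:,2]<hi)]
    if len(S): print(lo,len(S),S.mean(0),(S.min(0)+S.max(0))/2,np.ptp(S,axis=0),S[:,2].min())
E
```

```text
{'tcp_pos': array([0.57868194, 0.00135096, 0.26533934]), 'ee_rot': array([-3.13946539e+00,  2.02287286e-03,  7.36791103e-01]), 'wrist_force': array([ 0.29997853, -0.67976754, -4.23838964]), 'torque': array([-0.02096557, -0.02604876, -0.02243731]), 'grip_width': 0.033946148577018234, 'gripper_force': 102.27470694109797}
(array([269, 366,  56,  52,  54,  52,  39, 298,   0,   0,   0,   0,   0,
         0,   0,   0,  26, 125, 156, 107, 118, 117, 121, 113, 124, 116,
       271,  53,  75,  83]), array([-0.005,  0.005,  0.015,  0.025,  0.035,  0.045,  0.055,  0.065,
        0.075,  0.085,  0.095,  0.105,  0.115,  0.125,  0.135,  0.145,
        0.155,  0.165,  0.175,  0.185,  0.195,  0.205,  0.215,  0.225,
        0.235,  0.245,  0.255,  0.265,  0.275,  0.285,  0.295]))
0.06 327 [ 0.57939481 -0.00463741  0.06842388] [ 0.578677   -0.00238383  0.06627188] [0.05264249 0.050413   0.0123665 ] 0.060088629565895446
```

View pics/s5.png

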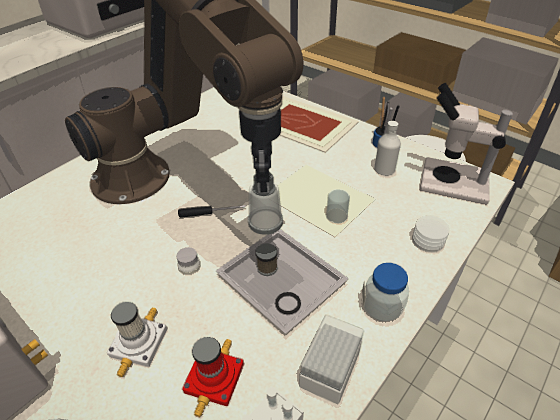

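The spent cartridge (266,260) stands upright in the tray, and the empty cover hangs above it at (265,208). Before going to the head I'll measure the cover's offset and tilt in the grip.

```bash
cat >> h.py <<'E'
from scipy.optimize import least_squares
def cover(c):
    s=env.observe();t=s['tcp_pos'];P=cloud(c);Q=P[(np.hypot(P[:,:,0]-t[0],P[:,:,1]-t[1])<.05)&(c['depth']>0)]
    Q=Q[(Q[:,2]<t[2]-.010)&(Q[:,2]>t[2]-.112)]
    # axis + linear taper with known end radii (wall, above the collar)
    z0=t[2]-.105
    W=Q[(Q[:,2]>z0+.02)&(Q[:,2]<z0+.09)]
    f=lambda p:np.hypot(W[:,0]-p[0]-p[2]*(W[:,2]-z0),W[:,1]-p[1]-p[3]*(W[:,2]-z0))-p[4]-p[5]*(W[:,2]-z0)
    r=least_squares(f,[t[0],t[1],0,0,.036,-.05],loss='soft_l1',f_scale=.001)
    print('cover at rim',r.x[:2],'minus tcp',(r.x[:2]-t[:2]),'tilt mrad',r.x[2:4]*1000,'r',r.x[4:],'n',len(W),'rms',np.sqrt(np.mean(r.fun**2)),'lowest z-tcp',Q[:,2].min()-t[2])
    T=Q[(Q[:,2]>t[2]-.012)];return r.x
def head(c):
    P=cloud(c);m=(np.hypot(P[:,:,0]-.499,P[:,:,1]+.3335)<.06)&(c['depth']>0)
    S=P[m&(P[:,:,2]>.117)&(P[:,:,2]<.124)]
    print('cap',(S.min(0)+S.max(0))/2,np.ptp(S,axis=0),np.median(S[:,2]))
E
python3 - <<'E'
from h import *
c=cam('scene');cover(c);head(c);head(cam('top'))
plan([(.589,-.12,.265),(.578,-.22,.265),(.499,-.3335,.265)],step=40)
E
```

```text
cover at rim [0.5764397  0.00175034] minus tcp [-0.00230285  0.00039478] tilt mrad [15.92400622 -8.81262981] r [ 0.03761363 -0.06836159] n 830 rms 0.0010019691806934469 lowest z-tcp -0.10410988309217845
cap [ 0.49885643 -0.3337268   0.12042158] [0.05029261 0.05123814 0.00675612] 0.12065974640296367
cap [ 0.49855916 -0.33240049  0.12046173] [0.05053284 0.05098127 0.00689039] 0.12013373224790314
11
[[-19, 24, 0], [-19, 24, 0], [-19, 24, 0], [-19, 24, 0], [-25, 22, 0], [-25, 22, 0], [-25, 22, 0], [-34, 8, 0]] [0, 0, 0, 0, 0, 0, 0, 0]
[[-34, 8, 0], [-34, 8, 0], [-34, 8, 0]] [0, 0, 0]
```

{"method": "move_arm", "body": {
  "xyz": [
    [-19, 24, 0],
    [-19, 24, 0],
    [-19, 24, 0],
    [-19, 24, 0],
    [-25, 22, 0],
    [-25, 22, 0],
    [-25, 22, 0],
    [-34, 8, 0]
  ],
  "turn": [0, 0, 0, 0, 0, 0, 0, 0],
  "fingers": [-1, -1, -1, -1, -1, -1, -1, -1]
}}

```text
clock: 10.35
tcp_pos: [0.5564, -0.25, 0.2659]
ee_rot: [-3.14, 0.0, 0.737]
wrist_force: [-0.2, 0.1, -3.1]
grip_width: 0.0348
gripper_force: 101.9
```

{"method": "move_arm", "body": {
  "xyz": [
    [-34, 8, 0],
    [-34, 8, 0],
    [-34, 8, 0],
    [0, 0, 0],
    [0, 0, 0]
  ],
  "turn": [0, 0, 0, 0, 0],
  "fingers": [-1, -1, -1, -1, -1]
}}

```text
clock: 10.98
tcp_pos: [0.4971, -0.3349, 0.2666]
ee_rot: [-3.141, -0.0, 0.736]
wrist_force: [0.6, -0.5, -4.0]
grip_width: 0.0343
gripper_force: 102.0
```

```bash
python3 - <<'E'
from h import *
c=cam('scene');x=cover(c);head(c);t=env.observe()['tcp_pos'];print(t,env.observe()['wrist_force'])
H=np.array([.4988,-.3333]);print('err',H-x[:2]);plan([(t[0]+H[0]-x[0],t[1]+H[1]-x[1],t[2])])
E
```

```text
cover at rim [ 0.494929   -0.33360806] minus tcp [-0.00244697  0.00102183] tilt mrad [ 21.48017936 -12.4884308 ] r [ 0.03804318 -0.07486843] n 1129 rms 0.000812171178632931 lowest z-tcp -0.1048637812772687
cap [ 0.50639158 -0.33383258  0.12045935] [0.03811146 0.05140158 0.00677884] 0.12052665038390326
[ 0.49737598 -0.33462989  0.26679045] [-0.61971219  0.59368056 -2.3183229 ]
err [0.003871   0.00030806]
1
[[3, 2, 0]] [0]
```

{"method": "move_arm", "body": {
  "xyz": [
    [2, 2, 10],
    [0, 0, 20],
    [0, 0, 25],
    [0, 0, 25],
    [0, 0, 20],
    [0, 0, 10],
    [0, 0, 0],
    [0, 0, 0]
  ],
  "turn": [0, 0, 0, 0, 0, 0, 0, 0],
  "fingers": [-1, -1, -1, -1, -1, -1, -1, -1]
}}

```text
clock: 12.02
tcp_pos: [0.5003, -0.3354, 0.158]
ee_rot: [3.14, -0.0, 0.737]
wrist_force: [0.4, -0.5, -3.0]
grip_width: 0.0341
gripper_force: 101.9
```

```bash
python3 - <<'E'
from h import *
s=env.observe();print({k:s[k] for k in ('tcp_pos','ee_rot','wrist_force','torque')})
c=cam('scene');cover(c)
E
```

```text
{'tcp_pos': array([ 0.50029151, -0.33544151,  0.15795816]), 'ee_rot': array([ 3.14042605e+00, -1.10271818e-04,  7.37056388e-01]), 'wrist_force': array([ 0.4071115 , -0.46819764, -2.99549146]), 'torque': array([ 0.02998623,  0.0129134 , -0.03845339])}
cover at rim [ 0.49957954 -0.33460035] minus tcp [-0.00066013  0.00086894] tilt mrad [-14.91229121  -3.81305562] r [ 0.03706165 -0.04658555] n 854 rms 0.0008697623146395122 lowest z-tcp -0.10603015370688895
```

{"method": "move_arm", "body": {
  "xyz": [
    [0, 0, 8],
    [0, 0, 5],
    [0, 0, 2],
    [0, 0, 0],
    [0, 0, 0]
  ],
  "turn": [0, 0, 0, 0, 0],
  "fingers": [-1, -1, -1, -1, -1]
}}

```text
clock: 12.7
tcp_pos: [0.4997, -0.3349, 0.142]
ee_rot: [-3.14, -0.0, 0.737]
wrist_force: [-1.0, 4.4, -2.5]
grip_width: 0.0343
gripper_force: 102.3
```

{"method": "move_arm", "body": {
  "xyz": [
    [0, -1, 2],
    [0, 0, 2],
    [0, 0, 0],
    [0, 0, 0]
  ],
  "turn": [0, 0, 0, 0],
  "fingers": [-1, -1, -1, -1],
  "grip_force": 120
}}

```text
clock: 13.2
tcp_pos: [0.4991, -0.3345, 0.1378]
ee_rot: [-3.141, 0.0, 0.737]
wrist_force: [0.9, 4.2, -4.4]
grip_width: 0.0339
gripper_force: 120.7
```

{"method": "move_arm", "body": {
  "xyz": [
    [0, 0, 2],
    [0, 0, 0],
    [0, 0, 0]
  ],
  "turn": [0, 0, 0],
  "fingers": [-1, -1, -1]
}}

```text
clock: 13.58
tcp_pos: [0.4992, -0.3346, 0.1362]
ee_rot: [-3.141, 0.0, 0.737]
wrist_force: [-0.9, 4.2, -3.1]
grip_width: 0.0339
gripper_force: 120.9
```

```bash
python3 - <<'E'
from h import *
s=env.observe();print({k:s[k] for k in ('tcp_pos','ee_rot','wrist_force','torque')})
c=cam('scene');P=cloud(c);H=np.array([.4988,-.3333])
m=(np.hypot(P[:,:,0]-H[0],P[:,:,1]-H[1])<.048)&(c['depth']>0)
r=np.hypot(P[:,:,0]-H[0],P[:,:,1]-H[1])*1000
for z in np.arange(.02,.15,.004):
    k=m&(P[:,:,2]>z)&(P[:,:,2]<=z+.004); print(round(z,3),k.sum(),np.percentile(r[k],[5,50,95]).round(1) if k.any() else '')
cv2.imwrite('pics/s6c.png',cv2.resize(c['image'][270:390,80:200,::-1],None,fx=5,fy=5,interpolation=3))
E
```

```text
{'tcp_pos': array([ 0.49916373, -0.33459089,  0.13615044]), 'ee_rot': array([-3.14142302e+00,  7.69006727e-05,  7.36791621e-01]), 'wrist_force': array([-0.90932424,  4.22698132, -3.06950741]), 'torque': array([0.93260287, 0.0373368 , 0.06586528])}
0.02 176 [41.1 45.  47.7]
0.024 69 [40.9 43.  47.5]
0.028 93 [38.1 41.5 43.5]
0.032 115 [37.2 40.  43.4]
0.036 34 [36.9 38.2 39.5]
0.04 57 [35.7 38.2 39.7]
0.044 96 [34.5 37.1 39.1]
0.048 45 [34.1 35.6 37.3]
0.052 46 [34.5 35.6 37.1]
0.056 42 [33.7 35.3 36.5]
0.06 50 [33.8 35.1 36.3]
0.064 45 [33.5 34.8 35.9]
0.068 41 [33.4 34.7 36.3]
0.072 56 [33.  34.3 35.5]
0.076 30 [33.  34.2 35.2]
0.08 54 [32.4 34.1 35.2]
0.084 40 [32.6 33.8 35.2]
0.088 47 [31.9 33.8 35. ]
0.092 50 [31.5 33.2 35. ]
0.096 40 [31.5 33.2 34.6]
0.1 44 [31.6 32.8 34.2]
0.104 49 [31.  32.9 34.6]
0.108 44 [31.1 32.4 34.2]
0.112 58 [30.9 32.2 34. ]
0.116 42 [30.5 32.1 33.4]
0.12 54 [29.9 31.7 33.4]
0.124 83 [25.4 30.7 32.8]
0.128 195 [20.8 26.9 31.6]
0.132 65 [16.9 21.5 25.4]
0.136 15 [16.2 17.8 21.3]
0.14 19 [16.6 19.1 25.2]
0.144 21 [16.5 19.9 30.2]
0.148 38 [16.6 23.7 32.1]
```

View pics/s6c.png

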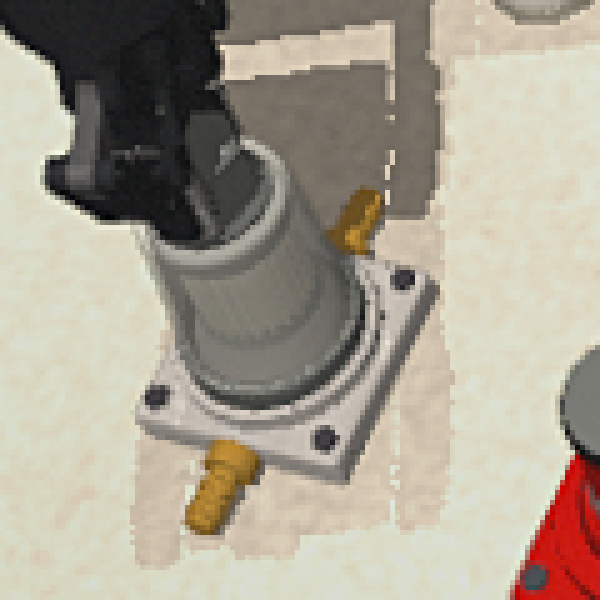

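The crop shows the cover over the head, with a dark gap still visible under the collar. There is only a small sideways force so far, so I'll relieve that and keep pressing.

{"method": "move_arm", "body": {
  "xyz": [
    [1, -1, 2],
    [0, 0, 0],
    [0, 0, 0]
  ],
  "turn": [0, 0, 0],
  "fingers": [-1, -1, -1]
}}

```text
clock: 14.0
tcp_pos: [0.4993, -0.3341, 0.136]
ee_rot: [3.139, 0.001, 0.737]
wrist_force: [-6.8, 2.5, 12.5]
grip_width: 0.0338
gripper_force: 122.9
```

```bash
cat >> h.py <<'E'
def level(c,H=(.4988,-.3333)):
    P=cloud(c);r=np.hypot(P[:,:,0]-H[0],P[:,:,1]-H[1]);ok=(c['depth']>0)&(P[:,:,2]>.1)&(P[:,:,2]<.16)
    A=P[ok&(r>.0255)&(r<.0285)];B=P[ok&(r>.0195)&(r<.023)];K=P[ok&(r<.014)]
    for n,S in (('closed end',A),('flange',B),('boss',K)):
        if len(S): print(n,len(S),np.percentile(S[:,2],[10,25,50,75,90]).round(4))
E
python3 - <<'E'
from h import *
s=env.observe();print({k:s[k] for k in ('tcp_pos','ee_rot','wrist_force','torque')})
level(cam('scene'));level(cam('scene'))
E
```

```text
{'tcp_pos': array([ 0.49931994, -0.33405764,  0.13600958]), 'ee_rot': array([3.13900447e+00, 7.24847827e-04, 7.36965231e-01]), 'wrist_force': array([-6.80894481,  2.5059864 , 12.50841743]), 'torque': array([0.70032798, 1.13832463, 0.03964399])}
closed end 85 [0.1283 0.129  0.1299 0.1309 0.1317]
flange 79 [0.1306 0.1317 0.1338 0.1479 0.1545]
boss 2 [0.1598 0.1598 0.1598 0.1598 0.1598]
closed end 84 [0.1281 0.129  0.13   0.1314 0.15  ]
flange 70 [0.1311 0.132  0.1335 0.1448 0.1541]
boss 3 [0.1593 0.1594 0.1596 0.1598 0.1599]
```

{"method": "move_arm", "body": {
  "xyz": [
    [0, 0, 2],
    [0, 0, 0],
    [0, 0, 0]
  ],
  "turn": [0, 0, 0],
  "fingers": [-1, -1, -1]
}}

```text
clock: 14.48
tcp_pos: [0.4992, -0.3342, 0.1359]
ee_rot: [3.138, 0.001, 0.737]
wrist_force: [-12.4, 6.3, 32.1]
grip_width: 0.0342
gripper_force: 125.7
```

```bash
python3 - <<'E'
from h import *
s=env.observe();print({k:s[k] for k in ('tcp_pos','ee_rot','wrist_force','torque')})
level(cam('scene'))
E
```

```text
{'tcp_pos': array([ 0.49924312, -0.33417679,  0.1359073 ]), 'ee_rot': array([3.13779711e+00, 7.15567938e-04, 7.36941611e-01]), 'wrist_force': array([-12.37726603,   6.29007236,  32.09782099]), 'torque': array([ 1.42066912,  2.20139317, -0.02270691])}
closed end 83 [0.128  0.1287 0.1296 0.1304 0.1313]
flange 77 [0.1307 0.1321 0.1334 0.1452 0.1539]
```

{"method": "move_arm", "body": {
  "xyz": [
    [0, 0, -3],
    [0, 0, 0],
    [0, 0, 0],
    [0, 0, 0],
    [0, 0, 0],
    [0, 0, -30],
    [0, 0, -40],
    [0, 0, 0]
  ],
  "turn": [0, 0, 0, 0, 0, 0, 0, 0],
  "fingers": [-1, 1, 1, 1, 1, 1, 1, 1]
}}

```text
clock: 15.52
tcp_pos: [0.5002, -0.3339, 0.2081]
ee_rot: [3.136, -0.001, 0.737]
wrist_force: [-0.1, 0.3, -0.5]
grip_width: 0.0849
gripper_force: 0.0
```

```bash
python3 - <<'E'
from h import *
s=env.observe();print({k:s[k] for k in ('tcp_pos','ee_rot','wrist_force','grip_width')})
for n in ('scene','wrist'):
    c=cam(n);level(c);save(c,n+'7')
    P=cloud(c);k=(c['depth']>0)&(abs(P[:,:,2]-.163)<.006)&(np.hypot(P[:,:,0]-.4988,P[:,:,1]+.3333)<.03);Q=P[k]
    if len(Q): print('bosstop',len(Q),(Q.min(0)+Q.max(0))/2, 'plane',np.linalg.lstsq(np.c_[Q[:,:2]-[.4988,-.3333],np.ones(len(Q))],Q[:,2],rcond=None)[0],np.median(Q[:,2]))
i=cv2.imread('pics/scene7.png')[270:390,80:200];cv2.imwrite('pics/s7c.png',cv2.resize(i,None,fx=5,fy=5,interpolation=3))
E
```

```text
{'tcp_pos': array([ 0.50020443, -0.33388896,  0.20808988]), 'ee_rot': array([ 3.13635660e+00, -6.43827019e-04,  7.36908563e-01]), 'wrist_force': array([-0.08585176,  0.28421659, -0.46923885]), 'grip_width': 0.08489819351190712}
closed end 85 [0.1294 0.1301 0.131  0.1316 0.1325]
flange 122 [0.1325 0.1334 0.1351 0.1431 0.1534]
bosstop 285 [ 0.49987566 -0.33382919  0.16237576] plane [-0.0641929  -0.00650922  0.1637762 ] 0.16397747920178485
closed end 652 [0.1292 0.1296 0.13   0.1305 0.1309]
flange 676 [0.1323 0.1328 0.1334 0.1409 0.153 ]
bosstop 2738 [ 0.5001419  -0.33394268  0.16108254] plane [-0.02300417 -0.01634307  0.1628808 ] 0.16296773062754716
```

View pics/s7c.png

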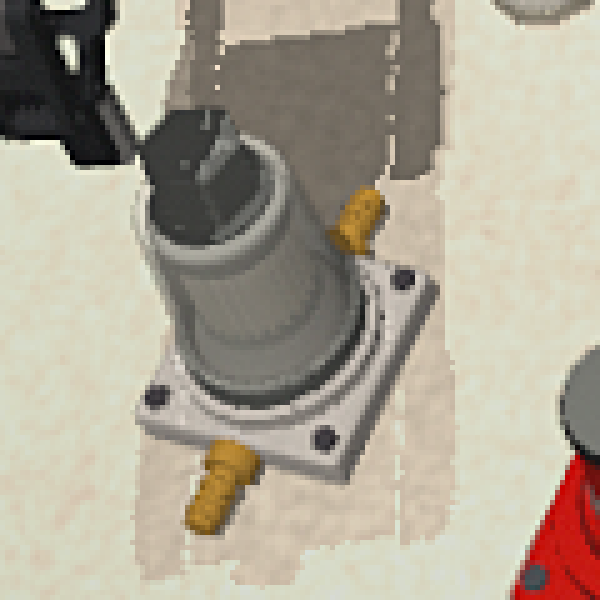

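The crop shows the cover standing freely on the head. The boss top reads about 0.163 with a slight slope, against 0.162 when home, so it may be 1 mm proud. I'll press on the boss with shut fingers, biased to the high side.

{"method": "move_arm", "body": {
  "xyz": [
    [-4, -1, 0],
    [0, 0, 0],
    [0, 0, 0],
    [0, 0, 0],
    [0, 0, 20],
    [0, 0, 15],
    [0, 0, 8],
    [0, 0, 2]
  ],
  "turn": [0, 0, 0, 0, 0, 0, 0, 0],
  "fingers": [-1, -1, -1, -1, -1, -1, -1, -1],
  "grip_force": 60
}}

```text
clock: 16.62
tcp_pos: [0.4955, -0.3353, 0.1621]
ee_rot: [3.141, 0.0, 0.737]
wrist_force: [-10.7, 5.1, 32.5]
grip_width: -0.0001
gripper_force: 16.1
```

{"method": "move_arm", "body": {
  "xyz": [
    [0, 0, 1],
    [0, 0, 1],
    [0, 0, 0],
    [0, 0, 0]
  ],
  "turn": [0, 0, 0, 0],
  "fingers": [-1, -1, -1, -1]
}}

```text
clock: 17.12
tcp_pos: [0.4957, -0.3355, 0.1621]
ee_rot: [3.138, 0.0, 0.737]
wrist_force: [-12.3, 6.8, 35.6]
grip_width: -0.0002
gripper_force: 17.9
```

With 36 N on it, the boss top sits at 0.162, which is the home height. I'll press once on the opposite side, then retreat and check.

{"method": "move_arm", "body": {
  "xyz": [
    [0, 0, -12],
    [9, 2, 0],
    [0, 0, 0],
    [0, 0, 6],
    [0, 0, 5],
    [0, 0, 0],
    [0, 0, 0]
  ],
  "turn": [0, 0, 0, 0, 0, 0, 0],
  "fingers": [-1, -1, -1, -1, -1, -1, -1]
}}

```text
clock: 18.0
tcp_pos: [0.5042, -0.331, 0.1621]
ee_rot: [3.138, -0.001, 0.737]
wrist_force: [-6.5, 5.8, 30.1]
grip_width: 0.0005
gripper_force: 15.5
```

{"method": "move_arm", "body": {
  "xyz": [
    [0, 0, -25],
    [0, 0, -40],
    [0, 0, -40],
    [0, 0, 0],
    [0, 0, 0]
  ],
  "turn": [0, 0, 0, 0, 0],
  "fingers": [-1, -1, -1, -1, -1]
}}

```text
clock: 18.62
tcp_pos: [0.5033, -0.3304, 0.2631]
ee_rot: [-3.14, 0.0, 0.737]
wrist_force: [-0.1, -0.6, -0.1]
grip_width: 0.0001
gripper_force: 0.0
```

```bash
python3 - <<'E'
from h import *
s=env.observe();print({k:s[k] for k in ('tcp_pos','wrist_force','grip_width')})
for n in ('scene','wrist'):
    c=cam(n);level(c);save(c,n+'8')
    P=cloud(c);k=(c['depth']>0)&(abs(P[:,:,2]-.163)<.006)&(np.hypot(P[:,:,0]-.4988,P[:,:,1]+.3333)<.016);Q=P[k]
    if len(Q): print('bosstop',len(Q),'plane',np.linalg.lstsq(np.c_[Q[:,:2]-[.4988,-.3333],np.ones(len(Q))],Q[:,2],rcond=None)[0],np.median(Q[:,2]))
    if n=='scene':
        for nm,(x,y),z in (('cart',(.5787,-.0024),.068),('beaker',(.6028,.2626),.078),('grease',(.4188,-.1187),.045)):
            S=P[(c['depth']>0)&(np.hypot(P[:,:,0]-x,P[:,:,1]-y)<.045)&(abs(P[:,:,2]-z)<.004)];print(nm,len(S),(S.min(0)+S.max(0))/2 if len(S) else '')
E
```

```text
{'tcp_pos': array([ 0.50332706, -0.33039686,  0.26312634]), 'wrist_force': array([-0.10791393, -0.6057958 , -0.06378536]), 'grip_width': 7.438983396392791e-05}
closed end 88 [0.1277 0.1286 0.1294 0.1303 0.1311]
flange 100 [0.1306 0.1314 0.1327 0.1356 0.1479]
boss 1 [0.1598 0.1598 0.1598 0.1598 0.1598]
bosstop 177 plane [ 0.00834031 -0.03116277  0.1626247 ] 0.16266226070189793
cart 302 [ 0.57822129 -0.00266925  0.06792853]
beaker 264 [0.60317221 0.26163775 0.07794474]
grease 261 [ 0.42108206 -0.11874613  0.0451168 ]
closed end 436 [0.1279 0.1282 0.1286 0.1291 0.1295]
flange 411 [0.1309 0.1313 0.1318 0.1328 0.1485]
boss 7 [0.1597 0.1597 0.1598 0.1599 0.16  ]
bosstop 1169 plane [ 0.00182543 -0.00254235  0.16157479] 0.16157338014017386
```

View pics/scene8.png

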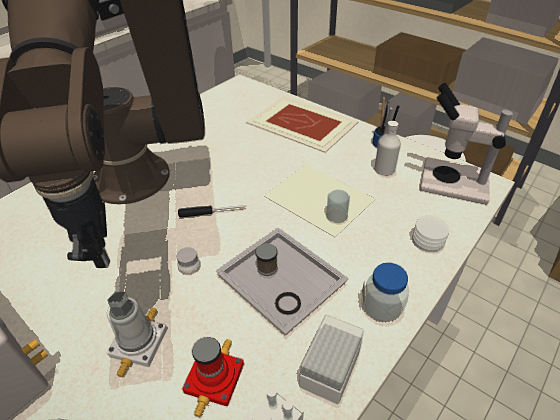

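The cover (130,325) is home and level, with the boss top at 0.162 on both sides. The cartridge (266,260) stands in the tray, and nothing else has moved.

```bash
python3 -c "
from h import *
print(job.sign_off())"
```

```text
the job is handed in; nothing more can be done
None
```

The job is done and handed in: the spent cartridge stands in the tray, the cover is fully home on the aluminium head and released, and the beaker, bottle and grease pot were left where they were.

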